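Shim the gel cassette snug in the casting stand

ROBOT

A 6-joint arm with a two-finger parallel gripper is mounted at the origin on the work surface. World frame = base frame: x ahead of the robot, y to its left, z up, the work surface at z = 0. Lengths are in mm, angles in rad, forces in N, time in s.
With the tool pointing down it reaches from about 350 to 975 mm from the base axis. Payload 7.1 kg.
Tool frame: the origin (TCP) lies midway between the tips of the shut fingers; the grasp point (between the pads) lies ctrl.tcp_to_grasp behind it (ctrl.tcp_to_grasp is the distance from the TCP to the grasp point, in mm); z points along the fingers, y is the direction in which the jaws open and shut (so a half turn about z gives the same grasp; the last joint's range is limited). The gripper opens to 88 mm and grips with 3 to 60 N. Pads are 20 mm wide; open, the fingers measure 115 mm over their backs; the gripper's body (75 mm by 178 mm) begins 61 mm behind the grasp point.
Start: joints at [-1.313, 0.423, 1.63, -0, 1.089, -0.019], TCP at [170.818, -601.187, 222.675] pointing down, gripper open.
Joint ranges: [-3, 3], [-0.9, 2.11], [0.09, 2.58], [-1.31, 4.45], [0.11, 2.69], [-2.54, 2.54]. Speed limits (rad/s): [2.39, 2.39, 3.01, 3.14, 3.14, 3.14].

INTERFACE

Orientations are given as a rotation vector (axis times angle).
In Python, from workcell import ctrl gives the robot as it stands.
- The arm moves only by the tool play_rows, never from a script. Its argument "increments" is text: rows parted by semicolons, each of 5 numbers parted by spaces: the opening, from 0 (shut) to 1 (fully open), then the shift along the world's x, y, z in m, then the turn about the world's z in degrees. A call has 1 to 20 rows; each row shifts and turns the commanded pose from where the row before left it; what a row does not reach is not made up. A row lasts 1/10 s, in which the tool goes at most 50 mm and 8.59 degrees, less where a joint would pass 70% of its speed; a pose out of reach is approached as far as the arm can. A call is refused whole if a number of a shift passes 0.05 or a number of a turn 8.59, either way. A call with a gripper value outside its range is refused whole. The fingers move at their own pace and stop on an object; the grip force is fixed at half the most. Time passes only in rows, so rows that do not move let the fingers close. It gives the time, the measured TCP pose, the force and the opening at its end, in the units of the state.
- ctrl.get_obs(): the state, without advancing time (a new reading comes with each control period).
- ctrl.get_image(name): name is "scene" or "top" or "wrist"; returns a dict with "img" (400x640x3 uint8, red, green, blue), "range_z" (400x640 float32, mm along the optical axis (not along the pixel's ray), 0 where there is no reading), "vertical_fov" (degrees; the focal length in pixels is half the picture's height over the tangent of half this angle, whatever the lens; pixels are square), "cx", "cy" (the principal point, pixels), "origin" and "attitude" of the camera in the world. Camera axes: x right, y down, z forward; pixel columns grow to the right and rows downward; lengths in mm; the calibration is good to about 2 mm. A picture is of the moment at which its call begins.
- ctrl.close_job(): hands the job in, once; it reports no verdict.
The state is a dict: "t": time; "qpos": joint angles; "qvel": joint speeds; "joint_torque": joint torques, N m; "ee_pos": TCP position; "orientation": TCP orientation; "ft_force": force on the tool from outside, world axes, zero at the start; "moment": the same for the moment, N m; "width": finger opening in mm.
Only numpy, scipy, OpenCV 4.12 (cv2) and the standard library are available. Lean on these libraries where they do the work, as an engineer would, in place of code of your own. Each camera call takes 0.05 s, during which the arm holds its last target. There are 200 camera calls.

TASK

Clamp the glass gel cassette in the casting stand: take the spacer plates from the rack one at a time and press each gently all the way down, upright, between the sprung jaw and the last plate in the row, until the row feels snug because the jaw has stopped yielding softly and presses firmly. Use as many spacers as that takes and no more, leaving the others standing in their rack slots; don't force the glass and don't disturb the other things on the bench.

Things in the scene. Friction and masses are not known exactly. Their poses are not given: they have to be found in the camera images.
- stand: Gel-casting stand, fixed: white base 210 x 150 x 12 mm. Origin: centre of its underside; +x is the direction in which plates are stacked, z up. Along +x: front wall, glass cassette, aluminium jaw (104 wide), grey spring housing (x = 2 to 102, top 68 high). Plates stand on its floor, 12 above the bench. Two guide walls beside the row have inner faces at y = -58 and +58, tops 62 high.
- front_face (a point): Foot of the front wall's inner face: the point x = -83, y = 0, z = 12 mm of the stand, same axes. The cassette (18 thick) leans on this wall (80 high), so the first spacer's near face comes to 18 mm in +x from here, the next 10 further.
- lead_in (a point): Where the jaw rests at the start, at the cassette's far face: x = -65, y = 0, z = 64 mm of the stand (this point stays, the jaw moves to +x). The jaw always presses along -x on the last plate, so there is no open slot: a spacer's thin edge is pressed down between them. Up to 58 above the bench the jaw's face is upright, then slopes away, 14 mm to +x at 88 high, as a lead-in.
- housing (a point): Middle of the spring housing's top (x = 52, z = 68 mm of the stand). The jaw yields softly (2 N) for a hidden distance, other each run, then meets a firm spring: 10 N plus 1 N per mm, dead stop after 9 mm. Snug = about 4 mm into it (14 N), after one, two or three spacers. On the hand pushing a spacer in, the soft jaw is felt with up to about 6 N, the firm one with about 9 to 18 N; one more would not go in.
- cassette: Glass gel cassette with grey edges, 18 thick (x), 110 wide (y), 88 high, 0.35 kg, standing on the stand's floor with its face against the front wall, pressed there by the jaw. Origin: centre of its underside; x, y, z as the stand's.
- rack: Grey spacer rack, fixed to the bench: base 150 x 140 x 10 with three slots across it at x = -45, 0 and +45, each 11.6 wide between bars that reach 40 above the bench. Origin: centre of its underside. The three spacers stand upright in the slots, in any order, their undersides 10 above the bench.
- spacer_a: White plastic spacer plate, 10 thick (x), 110 wide (y), blade 95 high, 0.13 kg; its lower 18 taper to a 3 thick edge. Grip tab on top (10 thick, 20 wide in y, 95 to 140 above its underside) on its left part (centred at y = +36); the three spacers differ only in the tab's place, their order is free. Origin: centre of its underside; x is its thickness direction, z up.
- spacer_b: White plastic spacer plate, 10 thick (x), 110 wide (y), blade 95 high, 0.13 kg; its lower 18 taper to a 3 thick edge. Grip tab on top (10 thick, 20 wide in y, 95 to 140 above its underside) in the middle (centred at y = 0); the three spacers differ only in the tab's place, their order is free. Origin: centre of its underside; x is its thickness direction, z up.
- spacer_c: White plastic spacer plate, 10 thick (x), 110 wide (y), blade 95 high, 0.13 kg; its lower 18 taper to a 3 thick edge. Grip tab on top (10 thick, 20 wide in y, 95 to 140 above its underside) on its right part (centred at y = -36); the three spacers differ only in the tab's place, their order is free. Origin: centre of its underside; x is its thickness direction, z up.
- comb: White plastic gel comb lying on the bench, 110 long, 4 high; a bystander. Origin: about the centre of its underside.
- beaker: Glass beaker, 60 across, 80 high; a bystander. Origin: about the centre of its underside.
- marker: Black marker lying on the bench, 130 long; a bystander. Origin: middle of its axis.
- tube_rack: Blue foam rack full of sample tubes, 200 x 100 x 77; a bystander. Origin: about the centre of its underside.
- bottle_tall: White bottle, 64 across, 170 high; a bystander. Origin: about the centre of its underside.
- bottle_amber: Amber bottle, 72 across, 140 high; a bystander. Origin: about the centre of its underside.
- jar: Clear jar, 70 across, 70 high; a bystander. Origin: about the centre of its underside.
Things that resemble listed ones, but are neither listed nor needed, are in the scene too. What is shaped like the spacer_c but purple, turquoise or yellow is not meant.

How it is judged:
By the outcome, as a careful person would: the job done as asked, in the order asked, and still so for the second after the job is handed in, with the robot touching nothing.
It also fails if it takes over 72 s, if anything falls off the work surface, if the arm or the gripper's body presses on something with over 40 N, if the wrist force passes 120 N, or if a joint passes its speed limit or range.

## Working session

There is one attempt and no reset: what is moved stays moved. The work goes in short steps, Python scripts to look and compute and a tool call to move; the robot and the scene stay as the last step left them, time stands still between calls to the robot, and variables do not carry over. Pictures are saved under pics/ and viewed, on a budget of 10 in all, crops included, one or two more only if the job needs it, and the job is handed in when it is done.

Besides the shell and the picture viewer there is one more tool, called after "Call:" as a command line: name --argument value ..., lists and objects as JSON in quotes. play_rows: Moves the arm, as the interface text tells. Its arguments: {"type":"object","properties":{"increments":{"type":"string"}},"required":["increments"]}

```bash
mkdir -p pics
cat > h.py <<'E'
import numpy as np, cv2
from workcell import ctrl
from scipy.spatial.transform import Rotation as R
def grab(n,save=None):
    d=ctrl.get_image(n)
    d['f']=200/np.tan(np.radians(d['vertical_fov'])/2)
    a=np.array(d['attitude'],float)
    d['R']=a if a.shape==(3,3) else R.from_rotvec(a).as_matrix()
    d['o']=np.array(d['origin'],float)
    if save: cv2.imwrite(save,d['img'][:,:,::-1])
    return d
def cloud(d):
    v,u=np.mgrid[:400,:640]; z=d['range_z']
    p=np.stack([(u-d['cx'])/d['f']*z,(v-d['cy'])/d['f']*z,z],-1)
    return p@d['R'].T+d['o']
def ray(d,u,v,h):
    r=d['R']@np.array([(u-d['cx'])/d['f'],(v-d['cy'])/d['f'],1]); return d['o']+r*(h-d['o'][2])/r[2]
E
python3 - <<'E'
from h import *
import pickle
for n in('scene','top','wrist'):
    d=grab(n,f'pics/{n}0.png'); print(n,d['o'],d['attitude'],d['f'],d['cx'],d['cy'])
    pickle.dump(d,open(f'{n}0.pkl','wb'))
print(ctrl.get_obs(),ctrl.tcp_to_grasp)
E
```

```text
scene [1319.6366203  -354.8101642   838.63733994] [-1.97481262 -1.25082386  0.59706153] 451.84424120974876 312.2049112336853 193.66670346796408
top [ 3.79055540e+02 -1.37602482e+00  1.59936763e+03] [-2.16747817  2.20565827 -0.0624962 ] 514.3068383426357 314.17695491639506 192.4512253340477
wrist [ 235.34761319 -583.4160702   384.84694435] [ 2.34250542 -1.77081623 -0.22084702] 294.2501877532629 321.8803278964796 203.74861259236303
{'t': 0.15, 'qpos': array([-1.31302294e+00,  4.23689528e-01,  1.63046210e+00, -2.48470521e-05,
        1.08859835e+00, -1.90306293e-02]), 'qvel': array([-0.00043642,  0.00097509, -0.00240585,  0.00132126, -0.00011048,
       -0.00044798]), 'joint_torque': array([-3.69566897e-04, -5.44980884e+01, -2.73920292e+01,  6.43472769e-02,
        2.04205478e-02, -7.31637624e-05]), 'ee_pos': array([ 170.69744292, -600.81408235,  222.08571051]), 'orientation': array([-3.11041385e+00, -4.33275713e-01,  2.50725373e-04]), 'ft_force': array([-0.1099442 , -0.11724109, -0.30012051]), 'moment': array([-0.01814987, -0.02808444, -0.01014546]), 'width': 87.94008568311303} 18.700000000000003
```

View pics/top0.png

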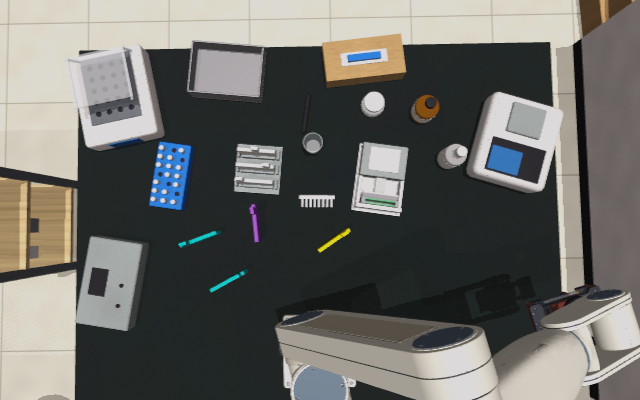

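View pics/scene0.png

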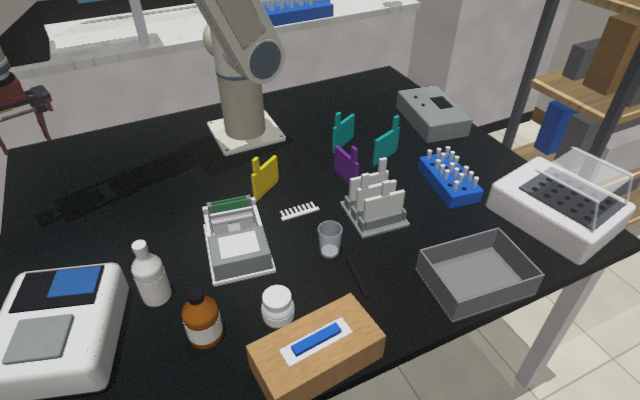

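The top view shows the grey rack with three white spacers at about (258,168) and the stand at about (380,178), with the green and white cassette at (380,202). The possible mix-ups are the purple plate (255,223), the turquoise ones (199,239) and (228,281), and the yellow one (334,240). All of these stand outside the rack. I choose the white plates in the rack.

Run:
```python
from h import *
import pickle
d=pickle.load(open('top0.pkl','rb')); P=cloud(d); s=pickle.load(open('scene0.pkl','rb')); S=cloud(s)
def box(Q,x0,x1,y0,y1,z0,z1):
    return (Q[...,0]>x0)&(Q[...,0]<x1)&(Q[...,1]>y0)&(Q[...,1]<y1)&(Q[...,2]>z0)&(Q[...,2]<z1)
a=P[120:215,225:290].reshape(-1,3); b=P[135:220,345:415].reshape(-1,3)
print('rack region',np.percentile(a[a[:,2]>5],[2,50,98],axis=0)); print('stand',np.percentile(b[b[:,2]>5],[2,50,98],axis=0))
def rep(nm,Q,m):
    m=m.astype(np.uint8); n,l,st,c=cv2.connectedComponentsWithStats(m)
    for i in range(1,n):
        if st[i,4]<6: continue
        p=Q[l==i]; r=cv2.minAreaRect(p[:,:2].astype(np.float32))
        print(nm,st[i,4],c[i].round(),'z',np.median(p[:,2]).round(1),'c',np.round(r[0],1),np.round(r[1],1),round(r[2],1))
reg=np.zeros((400,640),bool); reg[130:205,225:292]=1
rep('rack tabs',P,reg&(P[...,2]>130)&(P[...,2]<165))
rep('rack blades',P,reg&(P[...,2]>90)&(P[...,2]<120))
rep('bars',P,reg&(P[...,2]>28)&(P[...,2]<52))
rep('base',P,reg&(P[...,2]>5)&(P[...,2]<170))
reg[:]=0; reg[130:225,340:420]=1
rep('housing',P,reg&(P[...,2]>58)&(P[...,2]<76))
rep('top88+',P,reg&(P[...,2]>84)&(P[...,2]<125))
rep('stand all',P,reg&(P[...,2]>6)&(P[...,2]<130))
for n in('scene0',):
  im=cv2.imread(f'pics/{n}.png'); 
t=cv2.imread('pics/top0.png')
A=cv2.resize(t[130:225,225:415],None,fx=4,fy=4,interpolation=cv2.INTER_CUBIC)
cv2.imwrite('pics/c1.png',A[:,:760])
```

```text
rack region [[419.40815999  89.4735042    5.26598382]
 [548.71476315 176.33986426  31.40529159]
 [681.27961678 267.98787835 151.30072736]]
stand [[ 408.01439908 -270.20500882    5.79116559]
 [ 517.04144352 -190.59612846   66.25620185]
 [ 620.55725131 -105.63256482  101.5054534 ]]
rack tabs 32 [254. 148.] z 149.8 c [600.9 174.5] [18.2 10.4] 88.0
rack tabs 30 [266. 164.] z 149.2 c [552.4 143.4] [19.6  9.3] 87.0
rack tabs 30 [239. 179.] z 149.2 c [514.2 219. ] [19.6  9.2] 87.2
rack blades 130 [256. 150.] z 104.6 c [600.6 176. ] [108.7  10.8] 84.5
rack blades 127 [253. 165.] z 104.3 c [556.1 179.2] [109.5  10.6] 85.1
rack blades 11 [238. 180.] z 103.7 c [511.  227.7] [25.7  8. ] 64.9
rack blades 106 [258. 181.] z 104.3 c [510.1 169.9] [82.4 10.1] 84.9
bars 170 [260. 156.] z 39.7 c [593.6 174.7] [ 27.5 125.8] 2.0
bars 7 [252. 163.] z 39.8 c [571.  195.1] [18.6  1.3] 87.8
bars 160 [261. 170.] z 40.0 c [550.6 174.4] [ 24.3 118.2] 0.7
bars 11 [237. 169.] z 41.0 c [553.5 239.9] [7.7 9.5] 63.0
bars 180 [259. 184.] z 39.5 c [511.  177.5] [115.8  28.3] 84.7
bars 10 [236. 184.] z 39.0 c [509.4 244.4] [9.7 7.4] 14.4
base 2103 [258. 169.] z 36.4 c [558.5 180.2] [145.9 158.9] 84.9
housing 1537 [383. 162.] z 68.5 c [ 526.1 -197.8] [137.  185.3] 81.2
housing 89 [400. 194.] z 63.6 c [ 467.9 -239.4] [35.7 82.7] 79.9
housing 64 [375. 197.] z 69.2 c [ 461.3 -173.3] [81.7 12.3] 84.3
top88+ 15 [366. 192.] z 86.9 c [ 473.1 -147.5] [21.   6.1] 89.5
top88+ 56 [385. 195.] z 87.0 c [ 464.1 -201.5] [77.4  8.7] 81.5
top88+ 174 [380. 202.] z 98.7 c [ 442.  -184.8] [110.4  20.4] 81.3
stand all 3331 [380. 178.] z 66.8 c [ 519.1 -197.5] [157.4 219.1] 81.7
```

View pics/c1.png

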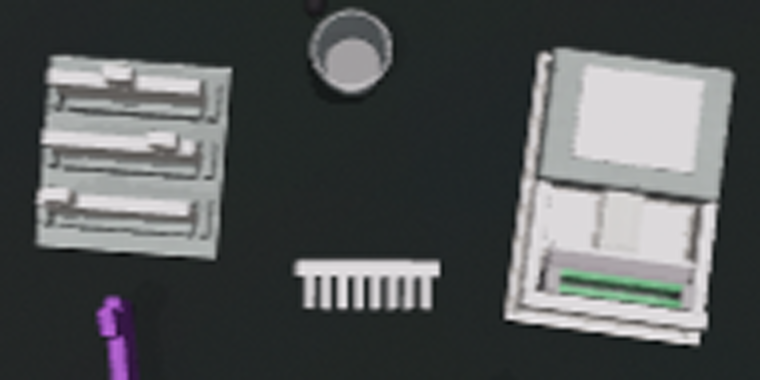

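The crop shows rack tabs at right of centre (c), middle (b) and left (a), in rows from near to far. The stand's cassette faces the robot, with the housing beyond it. I'll move above the stand for a close look.

Call:
play_rows --increments "1 .029 .038 .003 7.3;1 .029 .038 .003 7.3;1 .029 .038 .003 7.3;1 .029 .038 .003 7.3;1 .029 .038 .003 7.3;1 .029 .038 .003 7.3;1 .029 .038 .003 7.3;1 .029 .038 .003 7.3;1 .029 .038 .003 7.3;1 0 0 0 0;1 0 0 0 0"

```text
t: 1.25
ee_pos: [432.2, -258.3, 249.6]
orientation: [-2.377, -2.054, 0.001]
ft_force: [-0.5, -0.5, -1.1]
width: 87.7
```

Run:
```python
from h import *
import pickle
d=grab('wrist','pics/w1.png'); pickle.dump(d,open('w1.pkl','wb')); print(d['o'],ctrl.get_obs()['ee_pos'],R.from_rotvec(ctrl.get_obs()['orientation']).as_matrix().round(3))
```

```text
[ 442.47317814 -193.13401264  412.41464939] [ 431.56667501 -259.16869926  249.4580316 ] [[ 0.147  0.989 -0.001]
 [ 0.989 -0.147 -0.   ]
 [-0.    -0.001 -1.   ]]
```

View pics/w1.png

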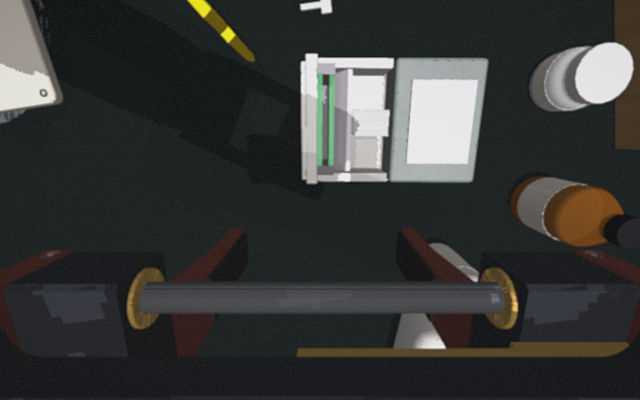

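Wrist view: front wall at about (310,120), cassette with green edges at (318–335,120), jaw at (335–352), housing at (440,120). Now the measurement.

Run:
```python
from h import *
import pickle
for nm,(r0,r1,c0,c1) in dict(w1=(45,195,290,500),top0=(135,220,345,415)).items():
    d=pickle.load(open(nm+'.pkl','rb')); P=cloud(d); hsv=cv2.cvtColor(d['img'],cv2.COLOR_RGB2HSV)
    reg=np.zeros((400,640),bool); reg[r0:r1,c0:c1]=1
    g=reg&(hsv[...,0]>40)&(hsv[...,0]<85)&(hsv[...,1]>70)
    p=P[g]; print(nm,'green z',np.percentile(p[:,2],[5,50,95]))
    for lab,m in (('green',g&(P[...,2]>90)),('top97+',reg&(P[...,2]>94)&(P[...,2]<106)),('wall92',reg&(P[...,2]>89.5)&(P[...,2]<94)),('jaw~88',reg&(P[...,2]>82)&(P[...,2]<91)),('hous',reg&(abs(P[...,2]-68)<3.5)),('base',reg&(P[...,2]>6)&(P[...,2]<130))):
        n,l,st,c=cv2.connectedComponentsWithStats(m.astype(np.uint8))
        for i in np.argsort(-st[1:,4])[:3]+1:
            if st[i,4]<25: continue
            q=P[l==i]; r=cv2.minAreaRect(q[:,:2].astype(np.float32)); print(' ',lab,st[i,4],c[i].round(),np.median(q[:,2]).round(1),np.round(r[0],1),np.round(r[1],1),round(r[2],1))
# profile along stand x in w1
d=pickle.load(open('w1.pkl','rb')); P=cloud(d)
for v in(90,120,150): print([tuple(P[v,u].round(0).astype(int)) for u in range(298,360,3)])
```

```text
w1 green z [  1.39982677 100.07824941 101.39058308]
  green 459 [331. 120.] 100.2 [ 449.2 -186.7] [88.7 11.5] 81.9
  green 366 [320. 120.] 100.2 [ 441.7 -184.8] [90.1  4. ] 81.5
  top97+ 1279 [325. 118.] 100.3 [ 446.6 -185.6] [109.3  17.1] 80.8
  jaw~88 775 [347. 119.] 87.1 [ 469.2 -189. ] [103.6   8.9] 81.3
  hous 6614 [433. 117.] 68.8 [ 570.6 -204.7] [134.8  99.6] 81.4
  hous 317 [336. 120.] 67.9 [ 459.1 -187.6] [103.6   4.9] 81.4
  hous 81 [422. 118.] 71.2 [ 556.6 -198.4] [10.6 31.1] 53.6
  base 22068 [390. 118.] 69.1 [ 517.8 -196.8] [149.4 206.4] 81.3
top0 green z [ 52.1668131   97.87614317 104.41034938]
  green 45 [381. 200.] 98.7 [ 427.2 -109.6] [ 34.6 234.3] 15.6
  green 40 [380. 204.] 99.8 [ 437.4 -183.3] [85.9  4.2] 81.3
  top97+ 69 [370. 200.] 99.4 [ 447.  -161.8] [63.5 16.9] 81.5
  top97+ 48 [394. 203.] 99.3 [ 439.8 -218.9] [41.4 17.5] 76.2
  top97+ 28 [384. 204.] 98.5 [ 436.  -195.7] [43.8  5. ] 81.2
  jaw~88 47 [372. 193.] 85.5 [ 469.9 -163.9] [54.2  8.8] 83.3
  jaw~88 33 [390. 195.] 86.5 [ 462.  -218.3] [43.6  7.9] 83.5
  hous 942 [384. 161.] 68.4 [ 567.3 -203.9] [135.5
[... 2345 characters left out ...]
64(433), np.int64(-214), np.int64(82)), (np.int64(436), np.int64(-214), np.int64(101)), (np.int64(439), np.int64(-219), np.int64(25)), (np.int64(443), np.int64(-220), np.int64(25)), (np.int64(446), np.int64(-215), np.int64(100)), (np.int64(449), np.int64(-215), np.int64(101)), (np.int64(453), np.int64(-218), np.int64(67)), (np.int64(456), np.int64(-218), np.int64(73)), (np.int64(459), np.int64(-218), np.int64(79)), (np.int64(462), np.int64(-219), np.int64(84)), (np.int64(465), np.int64(-219), np.int64(89)), (np.int64(468), np.int64(-219), np.int64(87)), (np.int64(478), np.int64(-226), np.int64(13)), (np.int64(482), np.int64(-226), np.int64(14)), (np.int64(486), np.int64(-227), np.int64(12))]
```

Call:
play_rows --increments "1 .0148 .0463 .001 .43;1 .0148 .0463 .001 .43;1 .0148 .0463 .001 .43;1 .0148 .0463 .001 .43;1 .0148 .0463 .001 .43;1 .0148 .0463 .001 .43;1 .0148 .0463 .001 .43;1 .0148 .0463 .001 .43;1 0 0 0 0;1 0 0 0 0"

```text
t: 2.3
ee_pos: [550.2, 110.4, 257.1]
orientation: [-2.317, -2.122, 0.002]
ft_force: [-1.2, 0.3, -0.4]
width: 87.9
```

Run:
```python
from h import *
import pickle
d=grab('wrist','pics/w2.png'); pickle.dump(d,open('w2.pkl','wb')); o=ctrl.get_obs(); print(d['o'],o['ee_pos'],R.from_rotvec(o['orientation']).as_matrix().round(3)[:,1],o['ft_force'])
P=cloud(d)
reg=np.ones((400,640),bool); reg[230:]=0
near=(abs(P[...,0]-556)<90)&(abs(P[...,1]-178)<90)
for lab,lo,hi in(('tab',140,160),('blade',98,112),('bars',36,44),('base',6,36)):
    m=near&reg&(P[...,2]>lo)&(P[...,2]<hi)
    n,l,st,c=cv2.connectedComponentsWithStats(m.astype(np.uint8))
    for i in range(1,n):
        if st[i,4]<40: continue
        q=P[l==i]; r=cv2.minAreaRect(q[:,:2].astype(np.float32)); print(lab,st[i,4],c[i].round(),np.median(q[:,2]).round(1),np.round(r[0],1),np.round(r[1],1),round(r[2],1))
```

```text
[556.83734501 176.1230873  419.89998867] [549.91374143 109.63902551 257.14278949] [ 0.996 -0.089 -0.001] [ 0.33080855 -0.67845447  0.11691921]
tab 332 [273.  81.] 150.5 [517.8 219.2] [19.8 10.1] 86.3
tab 290 [374. 125.] 150.6 [603.8 175.3] [19.  10.2] 85.1
tab 249 [324. 165.] 150.6 [555.7 143.7] [19.9  9.2] 85.0
blade 926 [281. 132.] 105.6 [514.3 183.4] [109.7  10.3] 84.8
blade 788 [324. 108.] 105.7 [560.8 193.8] [81.1  9.1] 84.8
blade 990 [367. 122.] 105.7 [603.9 175.5] [109.8  10.4] 84.7
bars 73 [293.  74.] 40.7 [526.5 242.9] [ 6.8 14. ] 85.5
bars 49 [316.  74.] 40.6 [555.2 240.3] [7.1 7.2] 84.9
bars 42 [332.  74.] 40.3 [574.9 238.5] [7.  6.1] 85.7
bars 77 [355.  74.] 40.8 [602.8 236. ] [ 7.1 14.3] 86.0
bars 641 [352. 124.] 40.8 [594.7 178. ] [105.8   9.1] 84.8
bars 648 [295. 124.] 40.6 [523.6 183.5] [104.1   9.1] 84.7
bars 515 [316. 125.] 40.7 [549.  180.5] [102.7   6.5] 84.6
bars 501 [332. 124.] 40.7 [569.1 178.7] [102.6   7.3] 84.7
bars 54 [294. 174.] 40.5 [515.6 123.3] [ 6.2 13.3] 84.2
bars 62 [353. 175.] 40.9 [591.9 115.5] [ 6.8 15.1] 83.7
base 1654 [306. 123.] 10.9 [531.6 181.8] [138.3  43.5] 84.5
base 1565 [342. 124.] 10.9 [583.5 177.2] [138.4  33.6] 84.9
base 289 [377.  92.] 10.7 [632.9 216.1] [52.2  9.4] 84.4
base 614 [272. 136.] 10.7 [488.3 172.2] [111.2  10.8] 84.9
base 260 [374. 157.] 10.7 [625.2 131.8] [55.   9.2] 84.8
```

View pics/w2.png

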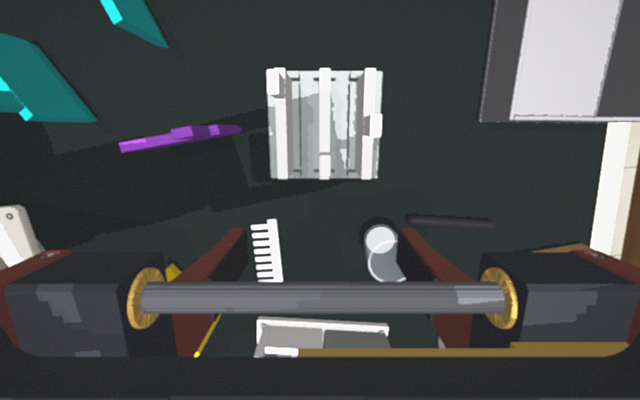

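The rack view shows tabs a (273,81), b (374,125) and c (324,165), all standing at about 150 mm. I'll grasp b.

Call:
play_rows --increments ".45 .0268 .0325 0 0;.45 .0268 .0325 0 0;.45 0 0 0 0;.45 0 0 -.04 0;.45 0 0 -.04 0;.45 0 0 -.03 0;.45 0 0 -.02 0;.45 0 0 -.016 0;.45 0 0 0 0;0 0 0 0 0;0 0 0 0 0;0 0 0 0 0;0 0 0 0 0;0 0 0 0 0;0 0 0 0 0"

```text
t: 3.85
ee_pos: [604.2, 176.4, 112.6]
orientation: [2.316, 2.122, 0.001]
ft_force: [-1.1, -0.7, 6.0]
width: 9.7
```

Call:
play_rows --increments "0 0 0 .01 0;0 0 0 .02 0;0 0 0 .03 0;0 0 0 .04 0;0 0 0 .04 0;0 0 0 .01 0;0 0 0 0 0"

```text
t: 4.55
ee_pos: [604.6, 176.5, 263.5]
orientation: [2.315, 2.121, 0.005]
ft_force: [-0.1, -0.6, -2.1]
width: 9.7
```

```bash
cat > held.py <<'E'
from h import *
import sys
d=grab('wrist',sys.argv[1]); o=ctrl.get_obs(); print(o['ee_pos'].round(1),'tooly',np.degrees(np.arctan2(*R.from_rotvec(o['orientation']).as_matrix()[[1,0],1])).round(2),o['ft_force'].round(1),o['width'].round(1))
T=R.from_rotvec(o['orientation']).as_matrix(); q=(cloud(d)-o['ee_pos'])@T   # tool frame: x lateral, y thickness, z down
m=(d['range_z']>0)&(abs(q[...,1])<12)&(abs(q[...,0])<100)&(q[...,2]>2)&(q[...,2]<112)
e=q[m]; print('n',m.sum())
for lo,hi in((3,12),(12,30),(30,50),(50,70),(70,85),(85,95),(95,108)):
    s=e[(e[:,2]>lo)&(e[:,2]<hi)]
    if len(s)>5: print((lo,hi),len(s),'x',np.percentile(s[:,0],[1,99]).round(1),'y',np.percentile(s[:,1],[2,50,98]).round(1))
E
python3 held.py pics/w3.png
```

```text
Traceback (most recent call last):
  File "held.py", line 3, in <module>
    d=grab('wrist',sys.argv[1]); o=ctrl.get_obs(); print(o['ee_pos'].round(1),'tooly',np.degrees(np.arctan2(*R.from_rotvec(o['orientation']).as_matrix()[[1,0],1])).round(2),o['ft_force'].round(1),o['width'].round(1))
                                                                                                                                                                                                    ^^^^^^^^^^^^^^^^
AttributeError: 'float' object has no attribute 'round'
```

View pics/w3.png

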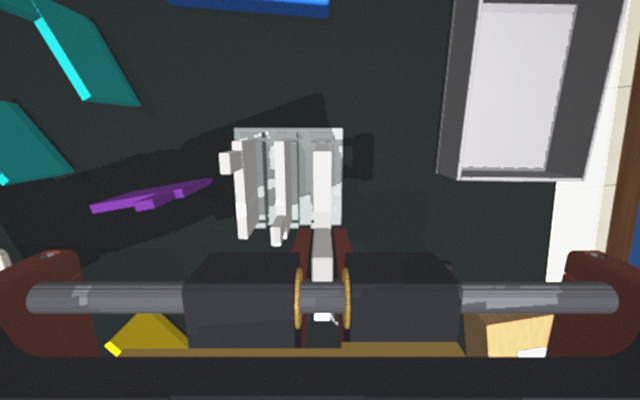

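The plate is held and clear of the rack (blade at (322,150–230)). The other two are still in their slots.

```bash
sed -i "s/o\['width'\].round(1)/o['width']/" held.py; python3 held.py pics/w3b.png
```

```text
[602.8 176.  260. ] tooly -5.0 [ 0.7  0.2 -1.5] 9.575361057244095
n 1525
(3, 12) 1418 x [-55.   54.1] y [-3.8  0.9  6. ]
(12, 30) 32 x [54.1 54.3] y [-3.4  1.2  5.8]
(30, 50) 30 x [54.1 54.3] y [-3.5  1.2  5.9]
(50, 70) 16 x [54.1 54.3] y [-3.3  1.6  5.9]
(70, 85) 10 x [54.2 54.2] y [-2.9  0.5  5.3]
(85, 95) 10 x [54.2 54.3] y [-2.3  1.3  4.9]
```

Call:
play_rows --increments "0 -.018 -.0455 0 -.45;0 -.018 -.0455 0 -.45;0 -.018 -.0455 0 -.45;0 -.018 -.0455 0 -.45;0 -.018 -.0455 0 -.45;0 -.018 -.0455 0 -.45;0 -.018 -.0455 0 -.45;0 -.018 -.0455 0 -.45;0 0 0 0 0;0 0 0 -.03 0;0 0 0 -.02 0;0 0 0 0 0;0 0 0 0 0"

```text
t: 5.95
ee_pos: [459.2, -187.1, 210.6]
orientation: [-2.379, -2.047, 0.002]
ft_force: [0.1, 0.7, -1.3]
width: 9.8
```

```bash
cat >> held.py <<'E'
P=cloud(d); near=(abs(P[...,0]-520)<130)&(abs(P[...,1]+197)<90)
ux=np.array([.9888,-.1495]);uy=np.array([.1495,.9888]); S=P[...,:2]-[519.2,-196.8]; sx=S@ux; sy=S@uy
for lab,lo,hi,a,b in(('cass',97,103,-100,-50),('jaw88',84,91,-80,30),('hous',65,71,5,120),('sp',103.5,112,-90,0)):
    k=near&(P[...,2]>lo)&(P[...,2]<hi)&(sx>a)&(sx<b)
    if k.sum()>10: print(lab,k.sum(),'sx',np.percentile(sx[k],[2,50,98]).round(1),'sy',np.percentile(sy[k],[1,99]).round(1),'z',np.median(P[k][:,2]).round(1))
t=o['ee_pos'][:2]-[519.2,-196.8]; print('tcp in stand',(t@ux).round(1),(t@uy).round(1))
E
python3 held.py pics/w4.png
```

```text
[ 459.9 -187.3  211.5] tooly -8.57 [-0.4  0.5 -1.1] 9.830442829009622
n 1696
(3, 12) 1436 x [-55.3  54.1] y [-5.1 -0.5  4.6]
(12, 30) 32 x [54.1 54.3] y [-4.7 -0.2  4.3]
(30, 50) 29 x [54.2 54.3] y [-5.  -0.6  4.4]
(50, 70) 14 x [54.2 54.3] y [-4.9 -0.3  4.2]
(70, 85) 12 x [54.2 54.3] y [-4.5 -0.4  3.7]
(85, 95) 11 x [54.3 54.3] y [-4.8 -0.8  3.1]
cass 701 sx [-81.9 -78.2 -68.4] sy [-25.9  54.6] z 100.4
jaw88 563 sx [-77.  -49.6 -46.4] sy [-31.  52.] z 87.6
hous 6272 sx [ 6.  47.  99.9] sy [-64.8  66.9] z 68.9
tcp in stand -60.0 0.5
```

View pics/w4.png

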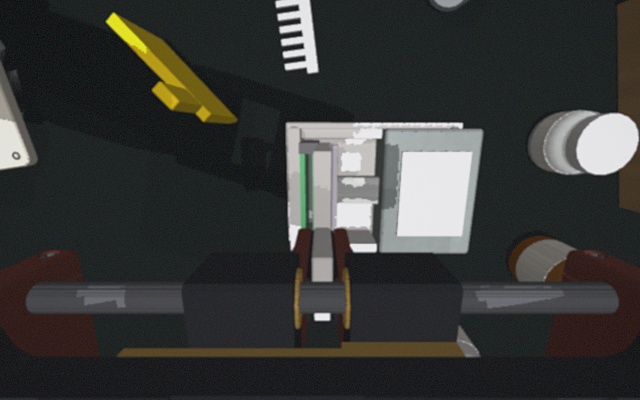

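The plate edge (322,150–230) hangs over the gap between the cassette's far face and the jaw's lead-in. I'll nudge it 1 mm toward the jaw and press down in stages.

Call:
play_rows --increments "0 .001 0 -.004 0;0 0 0 -.006 0;0 0 0 -.006 0;0 0 0 -.006 0;0 0 0 -.006 0;0 0 0 -.006 0;0 0 0 0 0"

```text
t: 6.7
ee_pos: [460.4, -187.6, 176.7]
orientation: [-2.381, -2.048, 0.001]
ft_force: [0.4, -0.1, -0.6]
width: 9.5
```

Call:
play_rows --increments "0 0 0 -.005 0;0 0 0 -.005 0;0 0 0 -.005 0;0 0 0 0 0"

```text
t: 7.1
ee_pos: [460.3, -187.6, 161.8]
orientation: [-2.381, -2.048, 0.001]
ft_force: [-1.4, 0.3, -1.2]
width: 9.9
```

Call:
play_rows --increments "0 0 0 -.005 0;0 0 0 -.005 0;0 0 0 -.005 0;0 0 0 0 0"

```text
t: 7.5
ee_pos: [460.4, -187.6, 146.8]
orientation: [-2.381, -2.048, 0.001]
ft_force: [-1.4, 0.4, -1.2]
width: 9.9
```

Call:
play_rows --increments "0 0 0 -.005 0;0 0 0 -.005 0;0 0 0 -.005 0;0 0 0 -.005 0;0 0 0 0 0"

```text
t: 8.0
ee_pos: [460.4, -187.6, 126.9]
orientation: [-2.381, -2.048, 0.001]
ft_force: [-2.2, 0.6, -2.3]
width: 9.8
```

Call:
play_rows --increments "0 0 0 -.003 0;0 0 0 -.003 0;0 0 0 -.003 0;0 0 0 0 0"

```text
t: 8.4
ee_pos: [460.6, -187.7, 118.3]
orientation: [-2.381, -2.048, 0.0]
ft_force: [-1.9, -0.1, -0.3]
width: 10.0
```

Call:
play_rows --increments "0 0 0 -.002 0;0 0 0 -.002 0;0 0 0 0 0"

```text
t: 8.7
ee_pos: [460.9, -187.8, 114.6]
orientation: [2.382, 2.048, 0.0]
ft_force: [-1.4, 0.5, -1.6]
width: 9.8
```

Call:
play_rows --increments "0 0 0 -.001 0;0 0 0 0 0"

```text
t: 8.9
ee_pos: [461.1, -187.9, 114.6]
orientation: [2.381, 2.048, 0.0]
ft_force: [-4.3, 1.7, 9.0]
width: 10.0
```

Call:
play_rows --increments "0 0 0 -.001 0;0 0 0 0 0"

```text
t: 9.1
ee_pos: [461.4, -188.0, 114.5]
orientation: [2.381, 2.048, 0.001]
ft_force: [-6.7, 2.7, 20.6]
width: 9.5
```

b has bottomed on the floor. The jaw was soft throughout and the vertical force rose only at the floor, so it isn't snug yet. I'll release it and fetch c.

Call:
play_rows --increments "0 0 0 .002 0;.3 0 0 0 0;.3 0 0 0 0;.3 0 0 0 0;.3 0 0 .03 0;.3 0 0 .04 0;.3 0 0 .04 0;.3 0 0 .04 0;.45 .0136 .0474 0 .5;.45 .0136 .0474 0 .5;.45 .0136 .0474 0 .5;.45 .0136 .0474 0 .5;.45 .0136 .0474 0 .5;.45 .0136 .0474 0 .5;.45 .0133 .047 0 .5;.45 0 0 0 0;.45 0 0 0 0"

```text
t: 10.8
ee_pos: [555.6, 144.6, 264.1]
orientation: [-2.315, -2.123, 0.001]
ft_force: [-0.3, -0.6, -0.2]
width: 39.6
```

Run:
```python
from h import *
d=grab('wrist'); o=ctrl.get_obs(); print(o['ee_pos'],R.from_rotvec(o['orientation']).as_matrix()[:,1].round(3))
P=cloud(d); near=(abs(P[...,0]-556)<90)&(abs(P[...,1]-178)<90)
for lab,lo,hi in(('tab',140,160),('blade',98,112)):
    m=near&(P[...,2]>lo)&(P[...,2]<hi); n,l,st,c=cv2.connectedComponentsWithStats(m.astype(np.uint8))
    for i in range(1,n):
        if st[i,4]<40: continue
        q=P[l==i]; r=cv2.minAreaRect(q[:,:2].astype(np.float32)); print(lab,st[i,4],c[i].round(),np.median(q[:,2]).round(1),np.round(r[0],1),np.round(r[1],1),round(r[2],1))
# look at stand via top/scene for plate1
for nm in('top','scene'):
    d=grab(nm,f'pics/{nm}5.png'); P=cloud(d); S=P[...,:2]-[519.2,-196.8]; sx=S@[.9888,-.1495]; sy=S@[.1495,.9888]
    for lab,lo,hi in(('tab',145,160),('blade',104,111),('cass',97,103),('jaw',84,91)):
        k=(abs(sy)<60)&(sx>-90)&(sx<0)&(P[...,2]>lo)&(P[...,2]<hi)
        if k.sum()>5: print(nm,lab,k.sum(),np.percentile(sx[k],[5,50,95]).round(1),np.percentile(sy[k],[2,98]).round(1),np.median(P[k][:,2]).round(1))
```

```text
[555.40563044 143.57296987 264.19782931] [ 0.996 -0.088 -0.001]
tab 281 [273. 123.] 150.5 [517.6 219.5] [19.3 10.2] 84.1
tab 216 [322. 199.] 150.6 [555.8 143.9] [20.2  8.9] 84.9
blade 834 [281. 163.] 105.7 [514.2 183.5] [109.   10.3] 84.8
blade 779 [321. 145.] 105.8 [560.1 192.8] [81.7  9.9] 84.9
top tab 24 [-67.3 -62.7 -57.8] [-9.1  9.1] 150.4
top blade 64 [-81.  -63.  -57.8] [-54.8  52.6] 107.0
top cass 125 [-84.7 -71.9 -61.5] [-53.1  53.3] 99.9
top jaw 78 [-85.7 -44.3 -39.8] [-48.5  54.5] 86.9
scene tab 37 [-66.2 -58.9 -53.6] [-9.1  9.6] 151.0
scene blade 151 [-66.8 -59.3 -54.8] [-51.7  52.5] 107.1
scene cass 156 [-84.6 -61.1 -55.2] [-52.5  53.8] 99.7
scene jaw 183 [-58.8 -53.6 -37.7] [-49.7  51.5] 86.9
```

b stands seated with its blade top at 107. I'm in position over c.

Call:
play_rows --increments ".45 0 0 -.045 0;.45 0 0 -.045 0;.45 0 0 -.03 0;.45 0 0 -.02 0;.45 0 0 -.013 0;.45 0 0 0 0;0 0 0 0 0;0 0 0 0 0;0 0 0 0 0;0 0 0 0 0;0 0 0 0 0"

```text
t: 12.05
ee_pos: [556.2, 143.8, 112.5]
orientation: [2.318, 2.12, 0.002]
ft_force: [-0.8, -0.4, 4.6]
width: 9.7
```

Call:
play_rows --increments "0 0 0 .01 0;0 0 0 .02 0;0 0 0 .03 0;0 0 0 .04 0;0 0 0 .04 0;0 0 0 .01 0;0 0 0 0 0"

```text
t: 12.75
ee_pos: [556.5, 143.8, 263.4]
orientation: [2.317, 2.119, 0.005]
ft_force: [0.3, -0.2, -1.5]
width: 9.7
```

```bash
sed -i 's/abs(q\[...,0\])<100/abs(q[...,0])<110/' held.py; python3 held.py pics/w6.png
```

```text
[555.3 143.6 261.4] tooly -5.1 [-0.3 -0.5 -1.8] 9.583419678825248
n 2527
(3, 12) 2509 x [10.5 90.4] y [-3.2  1.4  6.4]
tcp in stand -15.2 342.0
```

Call:
play_rows --increments "0 -.0113 -.046 .012 -.44;0 -.0113 -.046 0 -.44;0 -.0113 -.046 0 -.44;0 -.0113 -.046 0 -.44;0 -.0113 -.046 0 -.44;0 -.0113 -.046 0 -.44;0 -.0113 -.046 0 -.44;0 -.0113 -.0465 0 -.44;0 0 0 0 0;0 0 0 -.032 0;0 0 0 -.03 0;0 0 0 0 0;0 0 0 0 0"

```text
t: 14.1
ee_pos: [464.4, -223.8, 210.1]
orientation: [-2.378, -2.046, 0.003]
ft_force: [0.7, 0.1, -1.4]
width: 9.8
```

```bash
cat >> held.py <<'E'
s=e[(e[:,2]<15)&(abs(e[:,1])<5)]; s=s[(s[:,0]>12)|(s[:,0]<-12)]
if len(s)>50: print('blade top z vs x slope deg',np.degrees(np.polyfit(s[:,0],s[:,2],1)[0]).round(2),'yaw deg',np.degrees(np.polyfit(s[:,0],s[:,1],1)[0]).round(2))
E
python3 held.py pics/w7.png
```

```text
[ 464.8 -224.1  211. ] tooly -8.58 [ 0.7 -0.2 -0.5] 10.111877421240642
n 3173
(3, 12) 2535 x [ 9.5 89.9] y [-4.7 -0.2  4.9]
(50, 70) 190 x [24.9 44.4] y [-11.8  -9.5  -7.1]
(70, 85) 10 x [44.3 44.4] y [-11.7  -9.7  -7.6]
(95, 108) 425 x [-19.1  88.6] y [-11.9 -10.   -8.1]
cass 1391 sx [-82.2 -77.1 -65.8] sy [-53.8  55.2] z 100.4
jaw88 804 sx [-77.1 -39.  -35.6] sy [-50.5  51.2] z 87.5
hous 6951 sx [ 6.  47.3 99.9] sy [-66.3  67.4] z 68.8
sp 711 sx [-64.7 -61.6 -58.1] sy [-54.4  53.7] z 107.7
tcp in stand -49.7 -35.1
blade top z vs x slope deg 0.55 yaw deg 0.17
```

View pics/w7.png

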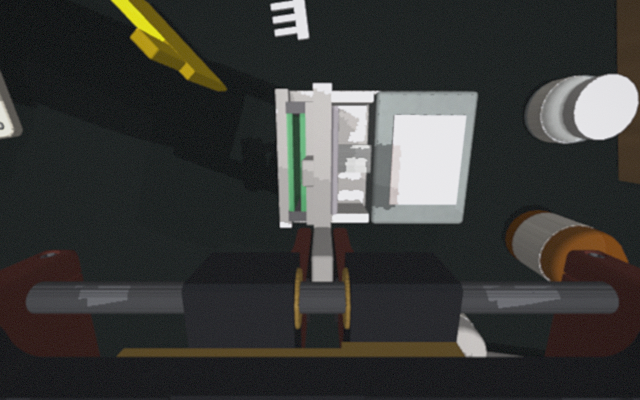

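The held plate c (322,85–220) is 10 mm beyond seated plate b (300–310), in line with it and nearly level (0.5°). I'll press it down.

Call:
play_rows --increments "0 .0007 -.0005 -.004 0;0 0 0 -.006 0;0 0 0 -.006 0;0 0 0 -.006 0;0 0 0 -.006 0;0 0 0 -.006 0;0 0 0 0 0"

```text
t: 14.85
ee_pos: [465.1, -225.0, 176.6]
orientation: [-2.38, -2.047, 0.002]
ft_force: [-0.4, 0.4, -1.8]
width: 9.8
```

Call:
play_rows --increments "0 0 0 -.005 0;0 0 0 -.005 0;0 0 0 0 0"

```text
t: 15.15
ee_pos: [465.4, -225.1, 166.9]
orientation: [-2.381, -2.047, 0.001]
ft_force: [-2.7, 0.0, -1.1]
width: 10.1
```

Call:
play_rows --increments "0 0 0 -.005 0;0 0 0 -.005 0;0 0 0 0 0"

```text
t: 15.45
ee_pos: [465.0, -225.0, 157.0]
orientation: [-2.381, -2.046, 0.001]
ft_force: [-2.5, 1.1, -0.9]
width: 9.9
```

Call:
play_rows --increments "0 0 0 -.005 0;0 0 0 -.005 0;0 0 0 0 0"

```text
t: 15.75
ee_pos: [465.1, -225.1, 147.2]
orientation: [-2.381, -2.047, 0.002]
ft_force: [-4.8, 0.4, -0.2]
width: 9.8
```

Call:
play_rows --increments "0 0 0 -.005 0;0 0 0 -.005 0;0 0 0 0 0"

```text
t: 16.05
ee_pos: [465.0, -225.0, 137.0]
orientation: [-2.381, -2.046, 0.001]
ft_force: [-4.5, 0.9, -2.2]
width: 10.1
```

Call:
play_rows --increments "0 0 0 -.005 0;0 0 0 -.005 0;0 0 0 0 0"

```text
t: 16.35
ee_pos: [464.9, -224.9, 126.8]
orientation: [-2.381, -2.046, 0.002]
ft_force: [-4.8, 0.2, -3.8]
width: 9.9
```

Call:
play_rows --increments "0 0 0 -.004 0;0 0 0 -.004 0;0 0 0 0 0"

```text
t: 16.65
ee_pos: [464.9, -224.9, 118.9]
orientation: [-2.381, -2.046, 0.002]
ft_force: [-5.0, -0.3, -2.1]
width: 9.9
```

Call:
play_rows --increments "0 0 0 -.003 0;0 0 0 -.002 0;0 0 0 0 0"

```text
t: 16.95
ee_pos: [464.9, -225.1, 114.4]
orientation: [-2.381, -2.047, 0.002]
ft_force: [-6.9, 0.1, 3.8]
width: 9.7
```

Call:
play_rows --increments "0 0 0 -.001 0;0 0 0 0 0"

```text
t: 17.15
ee_pos: [465.0, -225.2, 114.4]
orientation: [-2.381, -2.047, 0.002]
ft_force: [-10.0, 1.4, 14.1]
width: 10.0
```

The in-hand force is ambiguous: Fx is about -5 and Fz is small at rest. I'll measure the drag in motion by lifting a few mm and pressing back.

Call:
play_rows --increments "0 0 0 .004 0;0 0 0 .004 0;0 0 0 .004 0"

```text
t: 17.45
ee_pos: [464.9, -224.9, 125.0]
orientation: [-2.38, -2.047, 0.002]
ft_force: [-4.8, 1.9, -9.5]
width: 10.1
```

Call:
play_rows --increments "0 0 0 -.004 0;0 0 0 -.003 0"

```text
t: 17.65
ee_pos: [465.0, -225.1, 119.0]
orientation: [-2.381, -2.047, 0.002]
ft_force: [-9.5, 0.7, 4.5]
width: 9.7
```

Run:
```python
from h import *
o=ctrl.get_obs(); print(o['ee_pos'],o['ft_force'],o['moment'])
```

```text
[ 465.0215579  -225.08367392  119.03241755] [-9.53639356  0.67986614  4.4658123 ] [ 0.46223778  1.94439417 -0.01583877]
```

Call:
play_rows --increments "0 0 0 0 0;0 0 0 0 0"

```text
t: 17.85
ee_pos: [465.0, -225.0, 118.7]
orientation: [-2.38, -2.047, 0.002]
ft_force: [-8.0, 1.0, -1.3]
width: 9.8
```

Call:
play_rows --increments "0 .001 0 0 0;0 0 0 0 0;0 0 0 0 0"

```text
t: 18.15
ee_pos: [465.3, -225.0, 118.7]
orientation: [-2.379, -2.046, 0.003]
ft_force: [-10.5, 0.7, 1.0]
width: 9.8
```

Call:
play_rows --increments "0 -.002 0 0 0;0 0 0 0 0;0 0 0 0 0"

```text
t: 18.45
ee_pos: [464.7, -225.0, 118.7]
orientation: [-2.382, -2.047, 0.0]
ft_force: [-4.4, 2.1, -4.6]
width: 9.7
```

Call:
play_rows --increments "0 0 0 .005 0;0 0 0 .005 0;0 0 0 .005 0"

```text
t: 18.75
ee_pos: [464.7, -225.3, 133.9]
orientation: [-2.381, -2.048, 0.001]
ft_force: [-3.8, 1.2, -9.2]
width: 9.7
```

Call:
play_rows --increments "0 0 0 -.003 0;0 0 0 -.003 0"

```text
t: 18.95
ee_pos: [464.8, -225.6, 129.0]
orientation: [-2.382, -2.048, 0.001]
ft_force: [-9.0, 1.5, 4.2]
width: 9.7
```

Call:
play_rows --increments "0 0 0 -.003 0;0 0 0 -.003 0"

```text
t: 19.15
ee_pos: [464.8, -225.6, 122.9]
orientation: [-2.382, -2.048, 0.001]
ft_force: [-8.4, 0.8, 4.7]
width: 10.1
```

Call:
play_rows --increments "0 0 0 -.003 0;0 0 0 -.003 0"

```text
t: 19.35
ee_pos: [464.8, -225.6, 116.9]
orientation: [-2.382, -2.048, 0.001]
ft_force: [-9.3, 1.2, 4.1]
width: 10.1
```

Call:
play_rows --increments "0 0 0 -.002 0;0 0 0 0 0"

```text
t: 19.55
ee_pos: [464.7, -225.5, 114.6]
orientation: [-2.382, -2.048, 0.001]
ft_force: [-6.7, 1.0, -0.2]
width: 9.9
```

Call:
play_rows --increments "0 .001 0 .002 0;0 .001 0 0 0;0 0 0 0 0;0 0 0 0 0"

```text
t: 19.95
ee_pos: [465.2, -225.2, 116.0]
orientation: [-2.379, -2.047, 0.004]
ft_force: [-10.3, 1.5, -0.5]
width: 10.1
```

Call:
play_rows --increments "0 .001 0 0 0;0 0 0 0 0;0 0 0 0 0"

```text
t: 20.25
ee_pos: [465.7, -225.1, 116.0]
orientation: [-2.379, -2.046, 0.005]
ft_force: [-12.4, -0.8, 1.3]
width: 9.8
```

```bash
python3 held.py pics/w8.png
```

```text
[ 465.7 -225.2  116.1] tooly -8.59 [-11.9  -0.5   1.6] 10.135106479987826
n 5448
(3, 12) 3674 x [ 9.1 89.7] y [-11.5  -2.    4.9]
(12, 30) 150 x [ 5.2 89.5] y [-5.6 -5.5 -5.4]
(30, 50) 987 x [-5.5 87.5] y [ 7.1  9.6 11.9]
(50, 70) 593 x [ -2.5 103.8] y [-10.9   6.3  11.8]
(70, 85) 16 x [94.1 94.4] y [ 7.7  9.7 11.8]
(95, 108) 8 x [94.2 94.4] y [ 8.4  9.7 11.6]
cass 2798 sx [-81.7 -76.9 -54.4] sy [-46.3  54.6] z 100.4
jaw88 1891 sx [-77.  -30.1 -26. ] sy [-46.9  51.2] z 87.4
hous 13387 sx [ 6.  47.1 99.9] sy [-64.6  66.8] z 68.8
sp 4202 sx [-63.7 -51.8 -43.8] sy [-27.4  53.6] z 108.6
tcp in stand -48.7 -36.1
blade top z vs x slope deg 0.36 yaw deg -0.09
```

Pulling c toward the jaw meets a rising force of 12 N or more. The soft jaw gave about 2 N with b, so the jaw is now on the firm spring and the row is snug with two spacers. I'll seat c fully and release it.

Call:
play_rows --increments "0 -.0015 0 0 0;0 -.0015 0 0 0;0 0 0 -.001 0;0 0 0 -.001 0;0 0 0 -.001 0;0 0 0 0 0;0 0 0 0 0"

```text
t: 21.0
ee_pos: [464.9, -225.7, 114.4]
orientation: [2.382, 2.048, -0.001]
ft_force: [-9.6, 0.7, 8.7]
width: 9.9
```

Call:
play_rows --increments "0 0 0 -.0005 0;0 0 0 0 0"

```text
t: 21.2
ee_pos: [465.0, -225.8, 114.4]
orientation: [2.382, 2.048, -0.001]
ft_force: [-12.4, 1.6, 14.8]
width: 10.1
```

Call:
play_rows --increments "0 0 0 .0012 0;.3 0 0 0 0;.3 0 0 0 0;.3 0 0 0 0;.3 0 0 .02 0;.3 0 0 .04 0;.3 0 0 .04 0;.3 0 0 .04 0;.3 -.02 -.02 0 0;.3 0 0 0 0;.3 0 0 0 0"

```text
t: 22.3
ee_pos: [445.3, -245.6, 253.7]
orientation: [2.383, 2.046, 0.001]
ft_force: [-0.2, 0.2, 0.6]
width: 26.6
```

```bash
python3 held.py pics/w9.png
python3 - <<'E'
from h import *
d=grab('wrist'); P=cloud(d); S=P[...,:2]-[519.2,-196.8]; sx=S@[.9888,-.1495]; sy=S@[.1495,.9888]
for y0 in(-45,-25,0,25,45):
    k=(abs(sy-y0)<6)&(sx>-72)&(sx<-35)&(P[...,2]>103)
    h=np.round(P[k][:,2]); print(y0,k.sum(),'sx',np.percentile(sx[k],[1,99]).round(1) if k.sum() else '', 'z',np.percentile(P[k][:,2],[5,50,95]).round(1) if k.sum() else '')
d=grab('scene','pics/s9.png'); im=cv2.imread('pics/s9.png')[130:300,170:500]
cv2.imwrite('pics/s9c.png',cv2.resize(im,None,fx=2.2,fy=2.2))
E
```

```text
[ 445.3 -245.3  253.2] tooly -8.66 [-0.5  0.3 -0.4] 26.553724901083264
n 286
(95, 108) 276 x [15.8 67.4] y [ 2.   7.2 11.9]
cass 1230 sx [-81.8 -73.3 -65.4] sy [-54.4  54.3] z 100.3
jaw88 723 sx [-71.  -30.5 -26.4] sy [-50.3  50.7] z 87.4
hous 5733 sx [ 6.  47.2 99.9] sy [-66.1  67.4] z 68.9
sp 1619 sx [-63.5 -54.5 -44.7] sy [-54.3  53.3] z 107.7
tcp in stand -65.8 -59.0
-45 3904 sx [-71.  -35.4] z [153.9 358.4 362.6]
-25 4252 sx [-65.1 -35.3] z [137.2 353.4 358.6]
0 249 sx [-63.9 -45.3] z [107.1 152.2 153.7]
25 239 sx [-63.7 -44.6] z [106.5 107.8 109. ]
45 259 sx [-63.7 -44.9] z [106.3 107.7 108.8]
```

View pics/w9.png

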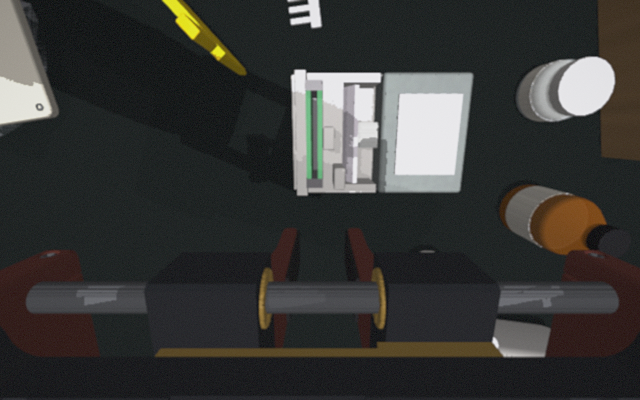

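View pics/s9c.png

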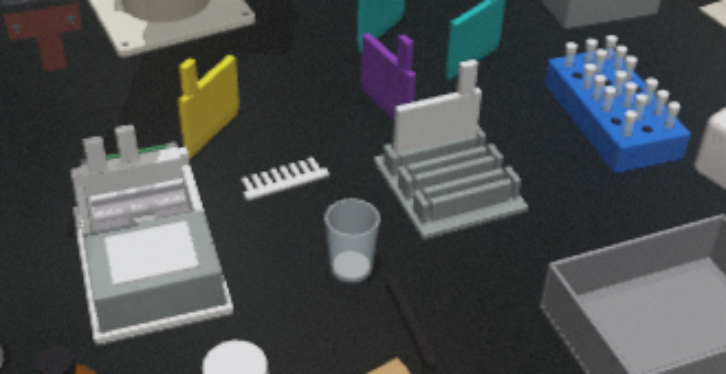

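Both plates are seated: the blade tops read 107.7 (107 nominal) along the visible width, with no gap in the row (sx -63.7 to -45). Spacer a is still in the rack, and nothing else on the bench looks moved. Handing in.

```bash
python3 -c "
from workcell import ctrl
print(ctrl.close_job())"
```

```text
the job is handed in; nothing more can be done
None
```

The cassette is clamped with two spacers: b went in first, then c. Spacer a is still in its rack slot. The job was handed in at about 22.5 s, with the gripper open and clear of everything.

- **Force check, spacer b:** the jaw pressed softly, at about 2 N, until the plate reached the floor.
- **Force check, spacer c:** sliding it up and down met about 6–8 N of drag. Easing it toward the jaw met 10–12 N that was still rising, so I took the jaw to be on its firm spring and the row to be snug.
- **What disagreed:** the straight downward push on c was only about 6 N, on the line between the soft range (up to 6 N) and the firm range (9 N or more). I relied on the sideways force for the decision. To settle it I lifted c a few millimetres and pressed it back, and eased it sideways twice.
- **Last pictures:** both blade tops measure about 107.7 mm (107 expected for a fully seated plate). The plates are upright and touching. The jaw has moved back about 20 mm, and the other things on the bench look undisturbed.

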